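Lock the build plate into the 3D printer

ROBOT

A 6-joint arm with a two-finger parallel gripper is mounted at the origin on the work surface. World frame = base frame: x ahead of the robot, y to its left, z up, the work surface at z = 0. Lengths are in m, angles in rad, forces in N, time in s.
With the tool pointing down it reaches from about 0.375 to 0.925 m from the base axis. Payload 5.7 kg.
Tool frame: the origin (TCP) lies at the very end of the fingers, on their centre line; the grasp point (between the pads) lies 19 mm behind it; z points along the fingers, y is the line along which they close (so a half turn about z gives the same grasp; the last joint's range is limited). The gripper opens to 85 mm and grips with 20 to 120 N. Pads are 22 mm wide; open, the fingers measure 114 mm over their backs; the gripper's body (76 mm by 85 mm) begins 54 mm behind the grasp point. The pads swing forward as they close: fully open they stand 13 mm farther back than shut.
Start: joints at [1.053, 0.359, 1.51, -0, 1.272, -0.115], TCP at [0.235, 0.552, 0.194] pointing down, gripper open.
Joint ranges: [-2.97, 2.97], [-1.01, 2.36], [0.21, 2.38], [-0.96, 4.11], [0.2, 2.71], [-2.98, 2.98]. Speed limits (rad/s): [2.39, 2.39, 3.14, 3.14, 3.14, 3.14].

INTERFACE

Orientations are given as a 3x3 rotation matrix whose columns are the frame's x, y, z axes.
In Python, from plant import manip gives the robot as it stands.
- The arm moves only by the tool play_rows, never from a script. Its argument "targets" is a list that holds one entry, the list of rows, each a list of 7 numbers: the shift along the world's x, y, z in mm, then the turn, a rotation vector about the world's x, y, z in degrees, then the closure, from 0 (fully open) to 1 (shut). A call has 1 to 20 rows; each row shifts and turns the commanded pose from where the row before left it; what a row does not reach is not made up. A row lasts 1/8 s, in which the tool goes at most 62.5 mm and 10.7 degrees, less where a joint would pass 70% of its speed; a pose out of reach is approached as far as the arm can. A call with a gripper value outside its range is refused whole. The fingers move at their own pace and stop on an object; "force" is the grip in N (left out, the last holds). Time passes only in rows, so rows that do not move let the fingers close. It gives the time, the measured TCP pose, the force, the opening and the grip force at its end, in the units of the state.
- manip.read_state(): the state, without advancing time (a new reading comes with each control period).
- manip.snapshot(name): name is "side" or "top"; returns a dict with "frame" (400x640x3 uint8, red, green, blue), "K" (3x3 intrinsics, pixels), "R" (3x3) and "t" (3): a world point X has camera coordinates R X + t. Camera axes: x right, y down, z forward; pixel columns grow to the right and rows downward; lengths in m; the calibration is good to about 2 mm. A picture is of the moment at which its call begins. There is no depth.
- manip.sign_off(): hands the job in; it is judged then, once.
The state is a dict: "clock": time; "joint_pos": joint angles; "dq": joint speeds; "joint_torque": joint torques, N m; "tool_pos": TCP position; "tool_rot": TCP orientation; "ft_force": force on the tool from outside, world axes, zero at the start; "ft_torque": the same for the moment, N m; "grip_width": finger opening in m; "gripper_force": force on a finger pad.
Only numpy, scipy, OpenCV 4.12 (cv2) and the standard library are available. Lean on these libraries where they do the work, as an engineer would, in place of code of your own. Each camera call takes 0.05 s, during which the arm holds its last target. There are 200 camera calls.

TASK

Put the metal build plate back into the small open-frame 3D printer: slide it flat along the bed under the gantry, fin towards the printer's front, press it gently back against the red sprung bar, shift it sideways behind the orange keeper until it is home against the side rail on the keeper's side, and let go so that the spring holds it forward against the keeper. Do not bang the printer, and leave the spool, bottle, blue bin and scraper where they are.

Things in the scene. Friction and masses are not known exactly. Their poses are not given: they have to be found in the camera images.
- plate: Loose metal build plate, bronze-coloured top, 140 (its x) by 150 (y) by 5 mm, 0.2 to 0.42 kg. Origin: centre of its underside, z up. An orange upright grip fin near its front edge (-x side): 30 mm long (x), 12 mm thick (y), centre 52 mm from the origin towards -x, from 5 to 50 mm above the underside. Starts flat on the table left or right of the printer.
- plate_grip (a point): Point inside the fin to grip: 52 mm towards the plate's -x from its origin and 33 mm above the underside.
- printer: Fixed open-frame 3D printer, base 230 (x) by 320 (y) by 40 mm. Origin: centre of the base's underside; front (mouth) at -x, left +y, z up. In this frame, mm: bed top: z 50, x -110 to 110. Side rails on it, 12 mm high, inner faces at y +91 and y -91, the right one flared at the front. Hold-down lips over both rear corners: x 50 to 108, beyond y -40 and +50, undersides 11 mm up.
- gantry (a point): Middle of the lower front edge of the grey gantry beam, printer frame x -52, y 0, z 113. The beam spans the whole width, x -52 to -2, z 113 to 163, on uprights at y +-122 to 152, x -42 to -2; a crossbar above is at z 290 to 320. The black toolhead behind the beam (x -1 to 44, y -80 to -20) hangs to z 87, its nozzle to z 74.
- keeper (a point): Rear inner corner of the orange keeper, printer frame x -80, y +67, z 50. The keeper is a fixed block 12 mm high at the left front of the bed, x -96 to -80, y +67 to +103. So the plate enters straight with its centre at y -16 to -8. The locked plate's front edge bears on the keeper's rear face (x -80).
- lock (a point): Where the plate's origin lies when locked: printer frame x -10, y +16, z 50 mm, the plate's axes parallel to the printer's, x to the rear.
- bar (a joint): Travel of the red sprung bar, m: 0 fully forward, 0.014 pressed fully back. It needs about 4 N to start, 8 N at 0.005 (the locked plate's position) and 15 N at 0.014. The plate's front edge passes behind the keeper when this is over 0.005.
- bar_face (a point): Centre of the front face of the red sprung bar (140 mm wide, 8 mm high, on the bed between and under the rear lips); at rest at printer frame x +55, y 0, z 55 mm.
- spool: Black and white filament spool lying flat, 170 mm across, 60 mm high; origin at the centre of its underside. To be left alone; it stands on the other side of the printer from the plate.
- bottle: White bottle, 56 mm across, 130 mm tall, origin at the centre of its underside. To be left alone.
- bin: Blue open bin, 130 by 100 by 50 mm, origin at the centre of its underside. To be left alone.
- scraper: Spatula-like scraper, 170 mm long, lying flat on the table in front of the printer. To be left alone.
Not all that is in view belongs to the job. Of the things that look like the plate, the middle-sized one is meant.

How it is judged:
By the outcome, as a careful person would: the job done as asked, in the order asked, and still so for the second after the job is handed in, with the robot touching nothing.
It also fails if it takes over 72 s, if anything falls off the work surface, if the arm or the gripper's body presses on something with over 40 N, if the wrist force passes 120 N, or if a joint passes its speed limit or range.

## Working session

There is one attempt and no reset: what is moved stays moved. The work goes in short steps, Python scripts to look and compute and a tool call to move; the robot and the scene stay as the last step left them, time stands still between calls to the robot, and variables do not carry over. Pictures are saved under pics/ and viewed, at most 10 in all, crops included, and the job is handed in when it is done.

Besides the shell and the picture viewer there is one more tool, called after "Call:" as name(argument=value, ...) on one line, values as JSON. play_rows: Moves the arm, as the interface text tells. Its arguments: {"type":"object","properties":{"targets":{"type":"array","items":{"type":"array","items":{"type":"array","items":{"type":"number"}}}},"force":{"type":"number"}},"required":["targets"]}

```bash
mkdir -p pics; python3 - <<'E'
from plant import manip
import cv2,pickle
for n in("top","side"):
    s=manip.snapshot(n);pickle.dump(s,open(f"pics/{n}0.pkl","wb"))
    cv2.imwrite(f"pics/{n}0.png",cv2.resize(s["frame"][:,:,::-1],(800,500),interpolation=cv2.INTER_CUBIC))
    print(n,s["K"],s["R"],s["t"])
E
```

```text
top [[454.78835135   0.         323.0904458 ]
 [  0.         454.78835135 196.77605368]
 [  0.           0.           1.        ]] [[ 1.00927620e-02 -9.99948697e-01  8.60467826e-04]
 [-9.85712337e-01 -1.00937524e-02 -1.68134784e-01]
 [ 1.68134843e-01  8.48770600e-04 -9.85763640e-01]] [0.08396184 0.49982814 1.46788886]
side [[397.29629966   0.         323.61910252]
 [  0.         397.29629966 196.98147588]
 [  0.           0.           1.        ]] [[ 0.78591907 -0.61800757 -0.01994641]
 [-0.44423806 -0.54191043 -0.7134323 ]
 [ 0.4300974   0.569561   -0.70044022]] [-0.33539979  0.33057758  0.93628845]
```

View pics/top0.png

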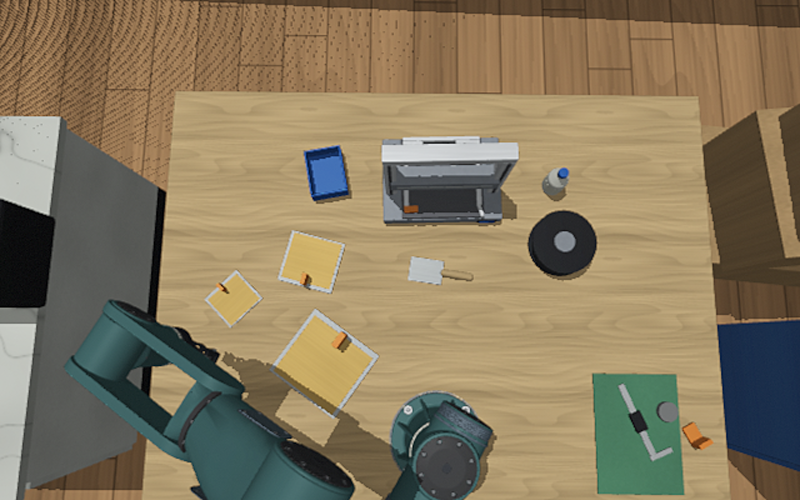

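View pics/side0.png

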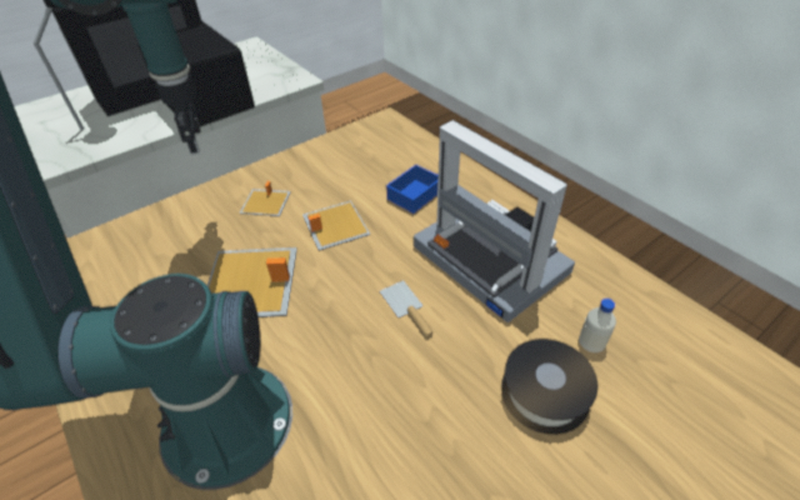

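Top view: the plate-like things are a small one at (233,298), a middle one at (311,262) and a large one at (326,360). The middle one fits the description (about 140×150 mm), with its fin at (306,280). The printer is at about (445,195), the scraper at (440,270), the spool at (562,243), the bottle at (556,182) and the bin at (326,173). I'll confirm with enlarged crops.

```bash
python3 - <<'E'
import cv2,pickle
s=pickle.load(open("pics/top0.pkl","rb"))["frame"][:,:,::-1]
# plate crop u 215-285 v 178-240 ; printer crop 298-422, 104-184
cv2.imwrite("pics/a.png",cv2.resize(s[180:240,215:285],None,fx=8,fy=8,interpolation=cv2.INTER_CUBIC))
cv2.imwrite("pics/b.png",cv2.resize(s[104:184,300:420],None,fx=6,fy=6,interpolation=cv2.INTER_CUBIC))
E
```

```text
(no output)
```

View pics/a.png

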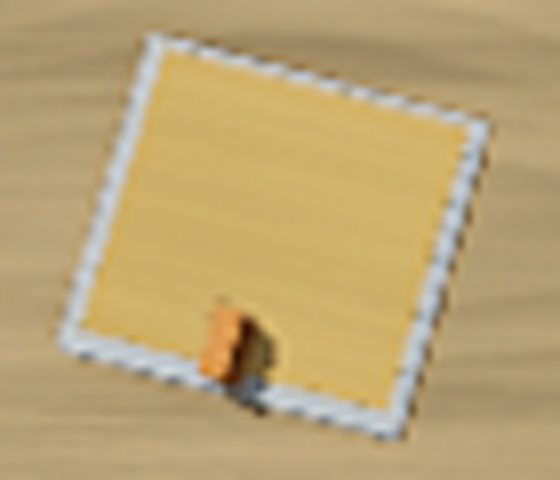

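View pics/b.png

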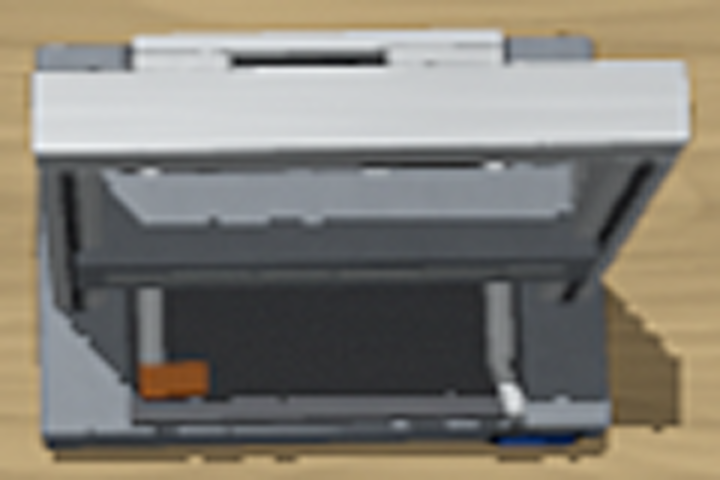

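```bash
cat >h.py <<'E'
import numpy as np,cv2,pickle
from scipy.optimize import least_squares
def proj(s,P):
    c=np.asarray(P)@s["R"].T+s["t"]; q=c@s["K"].T; return q[:,:2]/q[:,2:]
def uncrop(px,u0,v0,k): return (np.array(px,float)+.5)/k-.5+[u0,v0]
def place(p,L):
    c,s=np.cos(p[2]),np.sin(p[2]); L=np.asarray(L,float)/1000
    return L@np.array([[c,s,0],[-s,c,0],[0,0,1]])+[p[0],p[1],0]
def fit(s,uv,L,p0):
    r=least_squares(lambda p:(proj(s,place(p,L))-uv).ravel(),p0,loss="soft_l1")
    return r.x,(proj(s,place(r.x,L))-uv).round(1)
E
python3 - <<'E'
from h import *
s=pickle.load(open("pics/top0.pkl","rb"))
print("cam",-s["R"].T@s["t"])
p,r=fit(s,uncrop([(153,37),(487,124),(400,436),(65,345)],215,180,8),[(70,75,5),(70,-75,5),(-70,-75,5),(-70,75,5)],[.6,.3,-.2])
print("plate",p[:2],np.degrees(p[2]),r.tolist()); print("grip",place(p,[(-52,0,33)]))
print("fin top px",(proj(s,place(p,[(-67,0,50),(-37,0,50)]))-[215,180])*8)
L=[(-80,67,62),(-80,103,62),(-96,67,62),(-115,160,40),(-115,-160,40),(115,160,40),(115,-160,40)]
px=[(208,362),(140,365),(207,392),(45,433),(608,426),(38,47),(592,40)]
p,r=fit(s,uncrop(px,300,104,6),L,[.8,-.05,0])
print("printer",p[:2],np.degrees(p[2]),r.tolist())
print("lock",place(p,[(-10,16,50)]),"entry grip",place(p,[(-200-52,-12,83)]),"gantry",place(p,[(-52,0,113)]))
E
```

```text
cam [0.24503609 0.08775678 1.53095771]
plate [0.46130406 0.33943269] -14.016588284225499 [[0.0, -0.4], [0.5, -0.4], [0.2, 0.3], [-0.8, 0.5]]
grip [[0.41085233 0.35202724 0.033     ]]
fin top px [[209.23746201 372.25350999]
 [229.84070206 301.61381188]]
printer [ 0.68728839 -0.01088163] 1.4424368488643633 [[-0.3, 0.3], [0.2, -0.1], [-0.0, -0.0], [-0.8, 0.6], [0.8, 0.3], [-0.3, -0.6], [0.5, -0.7]]
lock [[0.6768888  0.00486157 0.05      ]] entry grip [[ 0.43567032 -0.02922133  0.083     ]] gantry [[ 0.63530487 -0.01219061  0.113     ]]
```

Pose fits are good to under 1 px: plate yaw is -14° and printer yaw is +1.4°. The fin ends up 10 mm in front of the gantry beam, so the gripper needs a tilt of about 45° (body towards the printer's front). I'll try that tilt in the air above the plate first.

```bash
python3 - <<'E'
from plant import manip
import numpy as np
from scipy.spatial.transform import Rotation as R
s=manip.read_state(); T=np.array(s["tool_rot"]);print(T.round(3),s["tool_pos"],s["grip_width"])
for sg in(1,-1):
    y=np.radians(-14);py=np.array([-np.sin(y),np.cos(y),0]);px=np.array([np.cos(y),np.sin(y),0])
    a=np.radians(45);z=np.sin(a)*px-np.cos(a)*np.array([0,0,1]);yy=sg*py
    G=np.c_[np.cross(yy,z),yy,z]
    G0=np.c_[np.cross(yy,[0,0,-1]),yy,[0,0,-1]]
    print("yaw turn",np.degrees(R.from_matrix(G0@T.T).as_rotvec()),"then tilt axis",-py)
    g=np.array([.4109,.352,.033]);print("tcp at grasp",(g+.019*z)*1000)
E
```

```text
[[-0.92   0.392 -0.001]
 [ 0.392  0.92  -0.001]
 [ 0.    -0.002 -1.   ]] [0.23485156 0.55140705 0.19363225] 0.08518318263213795
yaw turn [ 0.08611801 -0.04280529  9.07788213] then tilt axis [-0.2419219  -0.97029573 -0.        ]
tcp at grasp [423.93595107 348.74977235  19.56497116]
yaw turn [-6.39812758e-02 -1.28721007e-01 -1.70922058e+02] then tilt axis [-0.2419219  -0.97029573 -0.        ]
tcp at grasp [423.93595107 348.74977235  19.56497116]
```

Call:
play_rows(targets=[[[20,-30,0,0,0,9,0],[20,-31,0,-2.2,-8.7,0,0],[20,-31,0,-2.2,-8.7,0,0],[20,-31,0,-2.2,-8.7,0,0],[20,-31,0,-2.2,-8.7,0,0],[20,-31,0,-2.2,-8.7,0,0],[0,0,0,0,0,0,0],[0,0,0,0,0,0,0]]])

```text
clock: 1.1
tool_pos: [0.3554, 0.3688, 0.1948]
tool_rot: [[-0.689, 0.242, 0.683], [0.172, 0.97, -0.171], [-0.704, -0.0, -0.71]]
ft_force: [0.8, -0.2, 0.8]
grip_width: 0.0853
gripper_force: 0.0
```

```bash
python3 - <<'E'
from h import *
from plant import manip
s=pickle.load(open("pics/top0.pkl","rb"))
for u,v in [(272,266),(272,278)]:
    d=s["R"].T@np.linalg.inv(s["K"])@[u,v,1];c=-s["R"].T@s["t"];print(c+d*(.055-c[2])/d[2])
print(np.round(manip.read_state()["joint_pos"],2))
for n in("side",):
    q=manip.snapshot(n)["frame"][20:240,120:480,::-1];cv2.imwrite("pics/c.png",cv2.resize(q,None,fx=2.2,fy=2.2,interpolation=cv2.INTER_CUBIC))
E
```

```text
[0.26979137 0.25067513 0.055     ]
[0.23189562 0.24957672 0.055     ]
[ 1.24  0.3   1.97 -0.95  1.05  0.49]
```

View pics/c.png

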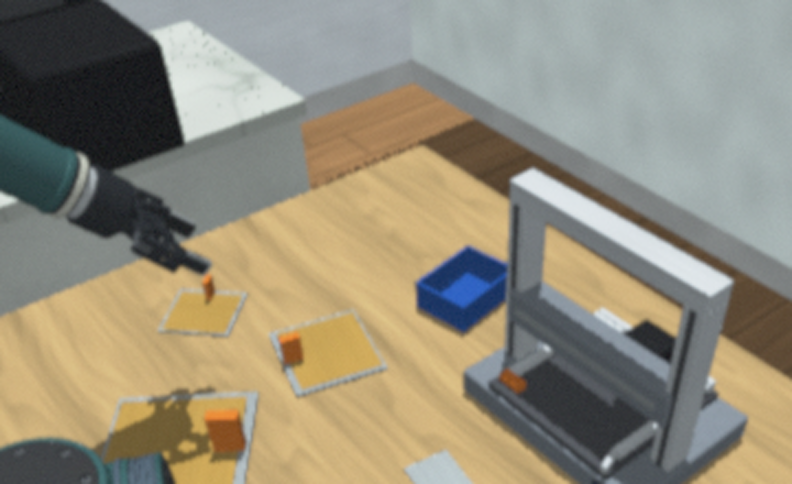

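Call:
play_rows(targets=[[[23,-7,-25,0,0,0,0],[23,-7,-25,0,0,0,0],[23,-6,-25,0,0,0,0],[0,0,0,0,0,0,0],[0,0,0,0,0,0,0]]])

```text
clock: 1.78
tool_pos: [0.4113, 0.3617, 0.1437]
tool_rot: [[-0.725, 0.269, 0.634], [0.184, 0.963, -0.198], [-0.663, -0.027, -0.748]]
ft_force: [-0.9, -0.1, -0.4]
grip_width: 0.0851
gripper_force: 0.0
```

The arm hits a joint limit there, so the 45° grasp is not available at the table. New plan: grasp vertically, set the plate partway onto the bed, then regrip tilted at the printer, where the arm's azimuth is near 0.

```bash
cat >>h.py <<'E'
from scipy.spatial.transform import Rotation as R
def goal(yaw,tilt):
    y,a=np.radians([yaw,tilt]);py=np.array([-np.sin(y),np.cos(y),0]);px=np.array([np.cos(y),np.sin(y),0])
    z=np.sin(a)*px-np.cos(a)*np.array([0,0,1]); return np.c_[np.cross(py,z),py,z]
def todo(m,grip,yaw,tilt):
    s=m.read_state();G=goal(yaw,tilt)
    print("move mm",((np.array(grip)+.019*G[:,2]-s["tool_pos"])*1000).round(1),"turn",np.degrees(R.from_matrix(G@np.array(s["tool_rot"]).T).as_rotvec()).round(2),"q",np.round(s["joint_pos"],2))
E
python3 -c "
from h import *
from plant import manip
todo(manip,[.4109,.352,.033],-14,0)"
```

```text
move mm [  -0.4   -9.7 -129.7] turn [12.03 39.81  0.99] q [ 1.09  0.39  1.96 -0.96  0.92  0.44]
```

Call:
play_rows(targets=[[[0,-2,0,2.4,8,0.2,0],[0,-2,0,2.4,8,0.2,0],[0,-2,0,2.4,8,0.2,0],[0,-2,0,2.4,8,0.2,0],[0,-2,0,2.4,8,0.2,0],[0,0,-30,0,0,0,0],[0,0,-30,0,0,0,0],[0,0,0,0,0,0,0],[0,0,0,0,0,0,0]]])

```text
clock: 2.9
tool_pos: [0.4109, 0.3517, 0.084]
tool_rot: [[-0.971, 0.238, -0.0], [0.238, 0.971, -0.002], [-0.0, -0.002, -1.0]]
ft_force: [0.3, 1.1, 0.5]
grip_width: 0.0854
gripper_force: 0.0
```

```bash
python3 -c "
from h import *
from plant import manip
todo(manip,[.4109,.352,.033],-14,0)
n=[cv2.resize(manip.snapshot(c)['frame'][a:a+100,b:b+150,::-1],None,fx=5,fy=3 if 0 else 5,interpolation=cv2.INTER_CUBIC) for c,a,b in(('side',110,190),)]
cv2.imwrite('pics/d.png',n[0])"
```

```text
move mm [  0.    0.3 -70. ] turn [ 0.1  -0.01 -0.2 ] q [ 0.58  0.4   1.76 -0.    0.98 -0.75]
```

View pics/d.png

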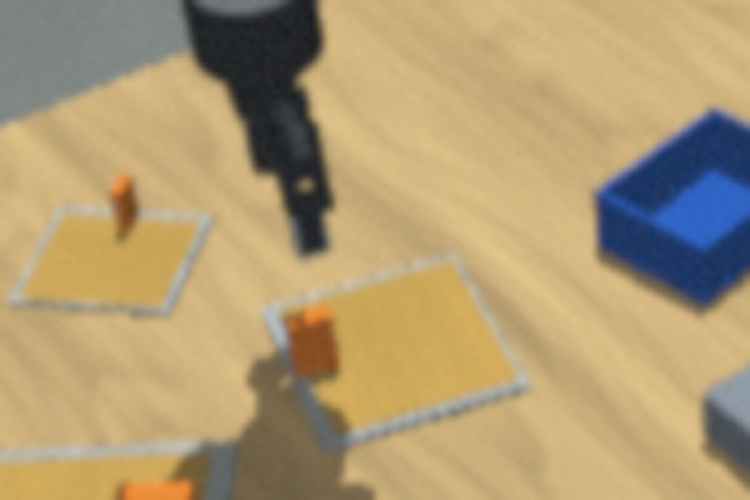

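```bash
python3 -c "
from h import *
from plant import manip
s=manip.snapshot('side');st=manip.read_state();T=np.array(st['tool_rot']);p=np.array(st['tool_pos'])
q=lambda P:((proj(s,P)-[190,110])*5).round()
print(q([p,p+T[:,1]*.045-T[:,2]*.013,p-T[:,1]*.045-T[:,2]*.013]), q([[.411,.352,.05]]))"
```

```text
[[302. 272.]
 [279. 216.]
 [320. 298.]] [[309. 313.]]
```

Call:
play_rows(targets=[[[0,0,-35,0,0,0,0],[0,0,-35,0,0,-0.2,0],[0,0,0,0,0,0,0],[0,0,0,0,0,0,0]]])

```text
clock: 3.5
tool_pos: [0.4116, 0.3516, 0.0141]
tool_rot: [[-0.97, 0.243, 0.0], [0.243, 0.97, -0.002], [-0.001, -0.001, -1.0]]
ft_force: [0.5, -0.2, -0.8]
grip_width: 0.0854
gripper_force: 0.0
```

```bash
python3 -c "
from h import *
from plant import manip
s=manip.snapshot('side');st=manip.read_state();T=np.array(st['tool_rot']);p=np.array(st['tool_pos'])
f=np.ascontiguousarray(cv2.resize(s['frame'][110:210,190:340,::-1],None,fx=5,fy=5,interpolation=cv2.INTER_CUBIC))
for x in ((proj(s,[p,p+T[:,1]*.045-T[:,2]*.013,p-T[:,1]*.045-T[:,2]*.013])-[190,110])*5): cv2.drawMarker(f,tuple(int(v) for v in x),(255,0,255),0,12)
cv2.imwrite('pics/e.png',f)"
```

```text
(no output)
```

View pics/e.png

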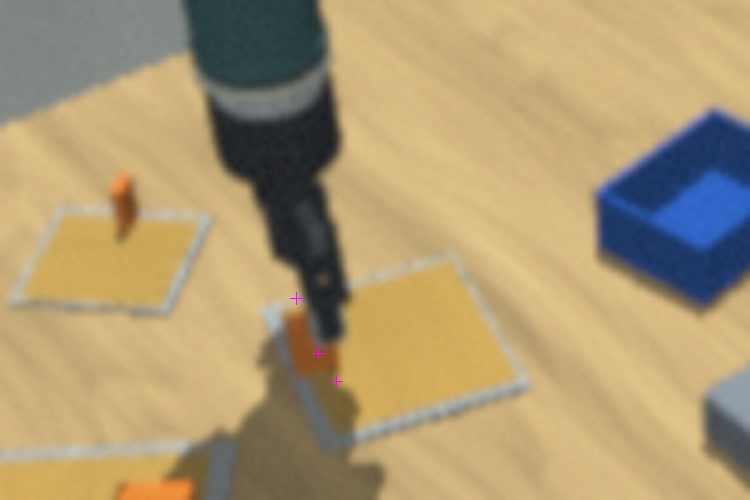

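The near fingertip shows at (328,342), over the right half of the fin at (310,345) and straddling it. It sits slightly higher than projected because the pads are swung back. I'll close now.

Call:
play_rows(targets=[[[0,0,0,0,0,0,1],[0,0,0,0,0,0,1],[0,0,0,0,0,0,1],[0,0,0,0,0,0,1],[0,0,0,0,0,0,1],[0,0,0,0,0,0,1],[0,0,0,0,0,0,1],[0,0,0,0,0,0,1]]], force=80)

```text
clock: 4.55
tool_pos: [0.4115, 0.3515, 0.0132]
tool_rot: [[-0.97, 0.243, -0.0], [0.243, 0.97, -0.001], [-0.0, -0.001, -1.0]]
ft_force: [1.4, 2.4, 4.9]
grip_width: -0.0003
gripper_force: 2.7
```

```bash
python3 -c "
from h import *
from plant import manip
fs=[]
for c,u,v,w in(('side',215,130,75),('top',200,160,75)):
    s=manip.snapshot(c);p=np.array(manip.read_state()['tool_pos'])
    f=np.ascontiguousarray(cv2.resize(s['frame'][v:v+w,u:u+w,::-1],(400,400),interpolation=cv2.INTER_CUBIC))
    x=(proj(s,[p])[0]-[u,v])*400/w; cv2.drawMarker(f,tuple(int(v) for v in x),(255,0,255),0,12); fs.append(f)
cv2.imwrite('pics/f.png',np.hstack(fs))"
```

```text
(no output)
```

View pics/f.png

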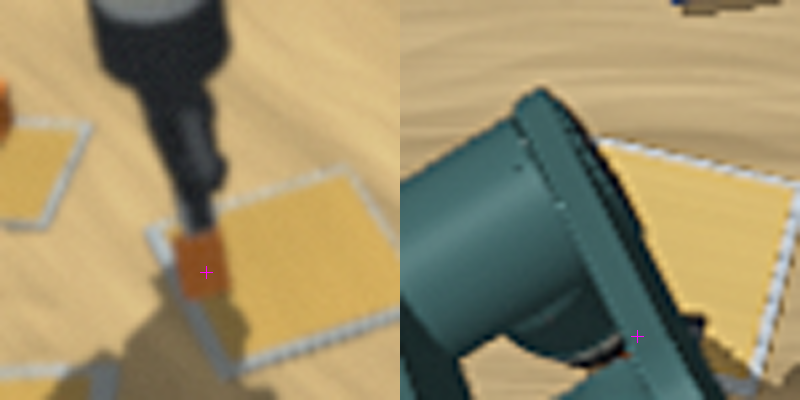

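```bash
python3 -c "
from h import *
from plant import manip
s=pickle.load(open('pics/side0.pkl','rb'))
T=np.array([[-0.689,0.242,0.683],[0.172,0.97,-0.171],[-0.704,0,-0.71]]);p=np.array([.3554,.3688,.1948])
for d in(0,.013,.04): print(d,((proj(s,[p-T[:,2]*d+T[:,1]*.045,p-T[:,2]*d-T[:,1]*.045])-[120,20])*2.2).round())
T=np.array([[-0.92,.392,0],[.392,.92,0],[0,0,-1.]]);p=np.array([.235,.552,.194])
for d in(0,.013,.04): print(d,((proj(s,[p-T[:,2]*d+T[:,1]*.045,p-T[:,2]*d-T[:,1]*.045]))*1.25).round())
st=manip.read_state();print(st['joint_pos'],st['ft_force'],st['tool_pos'],st['grip_width'])
"
```

```text
0 [[223. 247.]
 [240. 283.]]
0.013 [[215. 243.]
 [232. 279.]]
0.04 [[198. 234.]
 [214. 271.]]
0 [[202. 150.]
 [202. 170.]]
0.013 [[201. 146.]
 [200. 166.]]
0.04 [[197. 136.]
 [196. 156.]]
[ 5.80271541e-01  5.07183571e-01  1.81470498e+00 -1.65215819e-03
  8.20594683e-01 -7.43877663e-01] [0.59759573 0.50329635 5.09697114] [0.41145119 0.35152294 0.01315591] -1.461271771893258e-05
```

Closed fingertips rest on top of the fin, seen at about (200,233) in the left crop, with about 5 N up and width 0. So the real fingertips end about 37 mm short of the reported TCP, and the tilted picture agrees this is along the tool axis. I'll lift, open and go about 32 mm deeper.

Call:
play_rows(targets=[[[0,0,30,0,0,0,0],[0,0,0,0,0,0,0],[0,0,0,0,0,0,0],[0,0,0,0,0,0,0],[0,0,0,0,0,0,0],[0,0,0,0,0,0,0],[0,0,-30,0,0,0,0],[0,0,-15,0,0,0,0],[0,0,0,0,0,0,0]]])

```text
clock: 5.78
tool_pos: [0.4096, 0.3501, -0.0034]
tool_rot: [[-0.97, 0.243, -0.004], [0.243, 0.97, -0.004], [0.003, -0.005, -1.0]]
ft_force: [-1.3, -1.0, 0.3]
grip_width: 0.0858
gripper_force: 0.0
```

Call:
play_rows(targets=[[[1,1,-10,0,0,0,0],[0,0,-6,0,0,0,0],[0,0,0,0,0,0,0],[0,0,0,0,0,0,0.5],[0,0,0,0,0,0,1],[0,0,0,0,0,0,1],[0,0,0,0,0,0,1],[0,0,0,0,0,0,1],[0,0,0,0,0,0,1]]], force=80)

```text
clock: 6.9
tool_pos: [0.4116, 0.3516, -0.018]
tool_rot: [[-0.97, 0.243, -0.002], [0.243, 0.97, -0.003], [0.001, -0.003, -1.0]]
ft_force: [-1.5, -2.5, 5.8]
grip_width: 0.0109
gripper_force: 79.1
```

Gripped at width 10.9 mm with 79 N. Now I'll lift, turn +15.5° and carry the plate to the printer's mouth.

Call:
play_rows(targets=[[[0,0,15,0,0,0,1],[0,0,30,0,0,0,1],[0,0,35,0,0,0,1],[2,-20,0,0,0,2.5,1],[2,-30,0,0,0,2.5,1],[2,-35,0,0,0,2.5,1],[2,-35,0,0,0,2.5,1],[2,-35,0,0,0,2.5,1],[2,-35,0,0,0,3,1],[2,-35,0,0,0,0,1],[2,-35,0,0,0,0,1],[2,-35,0,0,0,0,1],[3,-35,0,0,0,0,1],[2,-30,0,0,0,0,1],[2,-21,0,0,0,0,1],[0,0,0,0,0,0,1],[0,0,0,0,0,0,1]]])

```text
clock: 9.02
tool_pos: [0.4364, -0.0287, 0.0619]
tool_rot: [[-1.0, -0.025, -0.001], [-0.025, 1.0, -0.002], [0.001, -0.002, -1.0]]
ft_force: [0.3, -0.1, -3.8]
grip_width: 0.0106
gripper_force: 78.4
```

```bash
python3 -c "
from h import *
from plant import manip
s=manip.snapshot('top');pickle.dump(s,open('pics/top1.pkl','wb'))
st=manip.read_state();T=np.array(st['tool_rot']);p=np.array(st['tool_pos']);print(p,T.round(3),st['joint_pos'])
f=np.hstack([cv2.resize(x['frame'][b:b+h,a:a+w,::-1],(400,400),interpolation=cv2.INTER_CUBIC) for x,a,b,w,h in((s,295,120,110,110),(manip.snapshot('side'),250,130,140,140))])
cv2.imwrite('pics/g.png',f)"
```

```text
[ 0.43629297 -0.0284726   0.06181522] [[-1.    -0.025 -0.001]
 [-0.025  1.    -0.002]
 [ 0.001 -0.002 -1.   ]] [-0.2208788   0.31460347  2.0001534  -0.00363039  0.82738578 -1.81454236]
```

View pics/g.png

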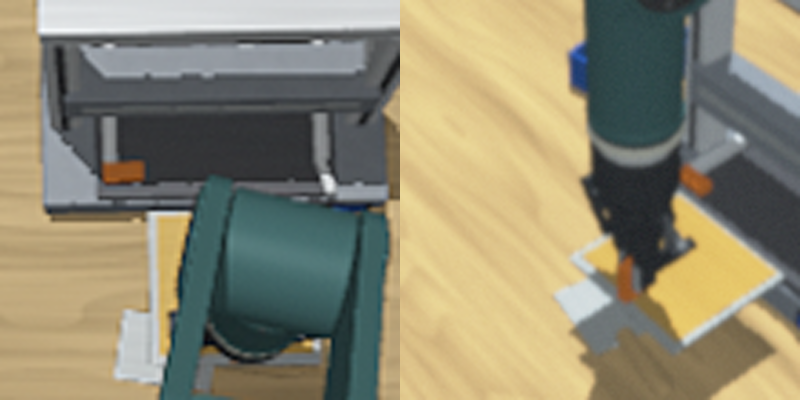

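```bash
python3 -c "
from h import *
s=pickle.load(open('pics/top1.pkl','rb'))
P=[.68729,-.01088,np.radians(1.442)]
px=[(152,212),(157,362),(320,357)]
for n,uv,L in(('plate',px,[(70,75,85),(-70,75,85),(-70,-75,85)]),):
    p,r=fit(s,uncrop(px,295,120,400/110),L,[.48,0,0]);print(p[:2],np.degrees(p[2]),r.tolist())
y=np.radians(1.44);c=np.array([.4364,-.0287])+.0512*np.array([np.cos(y),np.sin(y)]);print('pred',c)
rot=np.array([[np.cos(y),-np.sin(y)],[np.sin(y),np.cos(y)]])
for q in(p[:2],c): print('in printer',(q-P[:2])@rot*1000)
"
```

```text
[ 0.49108882 -0.02967436] 2.253504119918701 [[-0.5, -1.2], [-0.4, 0.4], [1.6, 0.4]]
pred [ 0.48758383 -0.02741334]
in printer [-196.61152098  -13.8578694 ]
in printer [-200.05858455  -11.50948261]
```

Call:
play_rows(targets=[[[0,0,-13,0,0,0,1],[0,0,-12,0,0,0,1],[6,0.2,0,0,0,0,1],[12,0.3,0,0,0,0,1],[12,0.3,0,0,0,0,1],[12,0.3,0,0,0,0,1],[12,0.3,0,0,0,0,1],[6,0.2,0,0,0,0,1],[0,0,0,0,0,0,1]]])

```text
clock: 10.25
tool_pos: [0.4972, -0.0276, 0.0367]
tool_rot: [[-1.0, -0.025, -0.0], [-0.025, 1.0, -0.003], [0.001, -0.003, -1.0]]
ft_force: [-0.7, -0.2, -4.7]
grip_width: 0.0107
gripper_force: 78.4
```

Call:
play_rows(targets=[[[8,0.2,0,0,0,0,1],[12,0.3,0,0,0,0,1],[12,0.3,0,0,0,0,1],[12,0.3,0,0,0,0,1],[12,0.3,0,0,0,0,1],[12,0.3,-1,0,0,0,1],[12,0.3,-1,0,0,0,1],[0,0,-1,0,0,0,1],[0,0,-1,0,0,0,1],[0,0,0,0,0,0,1]]])

```text
clock: 11.5
tool_pos: [0.576, -0.0255, 0.0325]
tool_rot: [[-1.0, -0.025, -0.002], [-0.025, 1.0, -0.003], [0.002, -0.003, -1.0]]
ft_force: [0.5, 0.2, -4.3]
grip_width: 0.0108
gripper_force: 78.5
```

Call:
play_rows(targets=[[[0,0,-1,0,0,0,1],[0,0,0,0,0,0,1],[0,0,0,0,0,0,0.3],[0,0,0,0,0,0,0],[0,0,0,0,0,0,0],[0,0,0,0,0,0,0],[0,0,0,0,0,0,0]]])

```text
clock: 12.38
tool_pos: [0.5768, -0.0256, 0.0317]
tool_rot: [[-1.0, -0.025, -0.001], [-0.025, 1.0, -0.003], [0.001, -0.003, -1.0]]
ft_force: [-0.3, 0.1, -0.1]
grip_width: 0.0849
gripper_force: 0.0
```

Call:
play_rows(targets=[[[8.8,0.2,0.7,0.2,-9,0,0],[8.5,0.2,2,0.2,-9,0,0],[8.1,0.2,3.4,0.2,-9,0,0],[7.5,0.2,4.6,0.2,-9,0,0],[6.7,0.2,5.7,0.2,-9,0,0],[0,0,0,0,0,0,0],[0,0,0,0,0,0,0]]])

```text
clock: 13.25
tool_pos: [0.6189, -0.0007, 0.0589]
tool_rot: [[-0.862, -0.058, 0.503], [-0.028, 0.997, 0.067], [-0.505, 0.044, -0.862]]
ft_force: [0.1, 0.2, -0.5]
grip_width: 0.0852
gripper_force: 0.0
```

```bash
python3 -c "
from h import *
from plant import manip
todo(manip,[.576+.0396-.0134,-.0245,.0325+.0164+.0134],1.44,45)"
```

```text
move mm [ -3.2 -23.5 -10. ] turn [ -1.89 -14.7   -2.22] q [-0.24  0.41  2.1   0.96  0.23 -2.75]
```

Joint 5 is near its limit: in this wrist configuration the tilt stops at about 30°. Joint 4 has range to swing round to π, which gives steeper tilts. I'll back out of the mouth and compute a wrist swing about the forearm.

Call:
play_rows(targets=[[[0,0,15,0,0,0,0],[0,0,20,0,0,0,0],[-20,0,20,0,0,0,0],[-40,0,15,0,0,0,0],[-40,0,15,0,0,0,0],[0,0,0,0,0,0,0],[0,0,0,0,0,0,0]]])

```text
clock: 14.12
tool_pos: [0.5198, -0.0014, 0.1444]
tool_rot: [[-0.862, -0.057, 0.504], [-0.028, 0.997, 0.066], [-0.507, 0.043, -0.861]]
ft_force: [-0.5, -0.7, 0.1]
grip_width: 0.0856
gripper_force: 0.0
```

```bash
cat >>h.py <<'E'
def ori(q,sg=1): return (R.from_euler('ZYZYZ',[q[0],q[1]+q[2],sg*q[3],q[4],q[5]+np.pi/2])).as_matrix()
E
python3 -c "
from h import *
from plant import manip
s=manip.read_state();q=np.array(s['joint_pos']);T=np.array(s['tool_rot']);print(q.round(2),s['tool_pos'])
for sg in(1,-1): print(sg,np.abs(ori(q,sg)-T).max())
# wrist length: unknown; rows for swing
for q5e in (.35,.5):
  prev=T;out=[]
  for k in range(1,15):
    a=k/14;qq=q.copy();qq[3]+=a*(np.pi-q[3]);qq[4]+=min(1,2*a)*(q5e-q[4]);qq[5]+=a*(-1.81-q[5])
    M=ori(qq);out.append(np.degrees(R.from_matrix(M@prev.T).as_rotvec()).round(1).tolist());prev=M
  print(q5e,out);print('end z',M[:,2].round(2),'y',M[:,1].round(2))
"
```

```text
[-0.31  0.11  2.21  0.6   0.4  -2.43] [ 0.51982143 -0.00136889  0.14442706]Traceback (most recent call last):
  File "<string>", line 5, in <module>
    for sg in(1,-1): print(sg,np.abs(ori(q,sg)-T).max())
                                     ~~~^^^^^^
  File "h.py", line 19, in ori
    def ori(q,sg=1): return (R.from_euler('ZYZYZ',[q[0],q[1]+q[2],sg*q[3],q[4],q[5]+np.pi/2])).as_matrix()
                             ~~~~~~~~~~~~^^^^^^^^^^^^^^^^^^^^^^^^^^^^^^^^^^^^^^^^^^^^^^^^^^^^
  File "scipy/spatial/transform/_rotation.pyx", line 1413, in scipy.spatial.transform._rotation.Rotation.from_euler
ValueError: Expected axis specification to be a non-empty string of upto 3 characters, got ZYZYZ
```

```bash
sed -i '/^def ori/d' h.py; cat >>h.py <<'E'
E_=lambda a,x:R.from_euler(a,x).as_matrix()
def ori(q,sg=1): return E_('ZYZ',[q[0],q[1]+q[2],sg*q[3]])@E_('YZ',[q[4],q[5]+np.pi/2])
def fk(q,w,sg=1):  # w: h, a, yoff, L1, L2, Lt, elbow offset
    M=ori(q,sg);A=E_('ZY',[q[0],q[1]]);B=E_('ZY',[q[0],q[1]+q[2]])
    return E_('z',q[0])@[w[1],w[2],w[0]]+A[:,2]*w[3]+B@[w[6],0,w[4]]+M[:,2]*w[5],M
E
cat >kin.py <<'E'
from h import *
from plant import manip
s=manip.read_state();q=np.array(s['joint_pos']);T=np.array(s['tool_rot'])
for sg in(1,-1): print(sg,np.abs(ori(q,sg)-T).max())
D=[([1.053,.359,1.51,0,1.272,-.115],(.2349,.5514,.1936)),([1.24,.3,1.97,-.95,1.05,.49],(.3554,.3688,.1948)),([1.09,.39,1.96,-.96,.92,.44],(.4113,.3617,.1437)),([.58,.4,1.76,0,.98,-.75],(.4109,.3517,.084)),([.5803,.5072,1.8147,-.0017,.8206,-.7439],(.41145,.35152,.01316)),([-.2209,.3146,2.0002,-.0036,.8274,-1.8145],(.4363,-.02847,.0618)),(q,s['tool_pos']),([-.24,.41,2.1,.96,.23,-2.75],(.6189,-.0007,.0589))]
for sg in(1,-1):
    r=least_squares(lambda w:np.concatenate([fk(a,w,sg)[0]-b for a,b in D]+[1e-3*(w-[.4,0,0,.5,.5,.25,0])]),[.4,0,0,.5,.5,.25,0]);print(sg,r.x.round(3),(np.abs(r.fun[:-7]).max()*1000).round(1))
E
python3 kin.py
```

```text
1 6.661338147750939e-16
-1 0.821173663338017
1 [0.262 0.006 0.069 0.61  0.427 0.407 0.112] 3.4
-1 [-0.292  0.417  0.049  0.139  0.031 -0.237 -0.106] 145.5
```

```bash
cat >>kin.py <<'E'
w=r=least_squares(lambda w:np.concatenate([fk(a,w)[0]-b for a,b in D]+[1e-3*(w-[.4,0,0,.5,.5,.25,0])]),[.4,0,0,.5,.5,.25,0]).x
lo=np.array([-2.97,-1.01,.21,-.96,.2,-2.98]);hi=np.array([2.97,2.36,2.38,4.11,2.71,2.98])
def ik(p,G,q0):
    def f(x):
        P,M=fk(x,w);return np.r_[(P-p)*10,(M-G).ravel()]
    s=least_squares(f,np.clip(q0,lo+.01,hi-.01),bounds=(lo,hi));return s.x,np.abs(s.fun).max()
if __name__=="__main__":
    y=np.radians(1.44)
    lk=place([.68729,-.01088,y],[(-62,16,86)])[0];pr=place([.68729,-.01088,y],[(-54,-12,86)])[0]
    for tilt in(35,40,45,50,55,60,65):
        for sg in(1,-1):
            G=goal(1.44,tilt)@np.diag([sg,sg,1])
            for n,g in(("cur",np.array([.5765,-.0255,.086])),("press",pr),("lock",lk)):
                b=min((ik(g+.056*G[:,2],G,[-.2,.4,2,q4,.4,q6]) for q4 in(0,1,2,3,4) for q6 in(-2,0,2)),key=lambda t:t[1])
                print(tilt,sg,n,b[0].round(2),round(b[1],3))
E
python3 kin.py
```

```text
1 6.661338147750939e-16
-1 0.821173663338017
1 [0.262 0.006 0.069 0.61  0.427 0.407 0.112] 3.4
-1 [-0.292  0.417  0.049  0.139  0.031 -0.237 -0.106] 145.5
35 1 cur [-0.27  0.47  2.21  2.23  0.21  2.23] 0.0
35 1 press [-0.25  0.51  2.11  1.99  0.2   2.49] 0.021
35 1 lock [-0.19  0.51  2.14  2.31  0.2   2.22] 0.027
35 -1 cur [-0.27  0.47  2.21  2.23  0.21 -0.91] 0.0
35 -1 press [-0.25  0.51  2.11  1.99  0.2  -0.65] 0.021
35 -1 lock [-0.19  0.51  2.14  2.31  0.2  -0.93] 0.027
40 1 cur [-0.29  0.51  2.28  2.57  0.38  1.86] 0.0
40 1 press [-0.24  0.53  2.15  2.48  0.28  2.01] 0.0
40 1 lock [-0.18  0.53  2.18  2.65  0.28  1.89] 0.0
40 -1 cur [-0.29  0.51  2.28  2.57  0.38 -1.28] 0.0
40 -1 press [-0.24  0.53  2.15  2.48  0.28 -1.13] 0.0
40 -1 lock [-0.18  0.53  2.18  2.65  0.28 -1.25] 0.0
45 1 cur [-0.31  0.57  2.34  2.7   0.57  1.71] 0.0
45 1 press [-0.26  0.57  2.21  2.67  0.45  1.79] 0.0
45 1 lock [-0.19  0.57  2.24  2.79  0.46  1.73] 0.0
45 -1 cur [-0.31  0.57  2.34  2.7   0.57 -1.43] 0.0
45 -1 press [-0.26  0.57  2.21  2.67  0.45 -1.35] 0.0
45 -1 lock [-0.19  0.57  2.24  2.79  0.46 -1.
[... 595 characters left out ...]
 -1 lock [-0.22  0.71  2.34  2.88  0.88 -1.54] 0.0
60 1 cur [-0.38  0.65  2.38  2.64  0.8   1.67] 0.118
60 1 press [-0.31  0.8   2.36  2.81  1.07  1.56] 0.0
60 1 lock [-0.23  0.8   2.38  2.89  1.08  1.56] 0.007
60 -1 cur [-0.38  0.65  2.38  2.64  0.8  -1.47] 0.118
60 -1 press [-0.31  0.8   2.36  2.81  1.07 -1.58] 0.0
60 -1 lock [-0.23  0.8   2.38  2.89  1.08 -1.58] 0.007
65 1 cur [-0.44  0.68  2.38  2.53  0.88  1.68] 0.161
65 1 press [-0.33  0.88  2.38  2.8   1.23  1.53] 0.022
65 1 lock [-0.24  0.83  2.38  2.88  1.14  1.55] 0.061
65 -1 cur [-0.44  0.68  2.38  2.53  0.88 -1.46] 0.161
65 -1 press [-0.33  0.88  2.38  2.8   1.23 -1.61] 0.022
65 -1 lock [-0.24  0.83  2.38  2.88  1.14 -1.59] 0.061
```

```bash
cat >plan.py <<'E'
from kin import *
G=goal(1.44,45)@np.diag([-1,-1,1])
g=np.array([.5765,-.0255,.086])
for dz in(.03,.05,.07):
    b=ik(g+[0,0,dz]+.056*G[:,2],G,[-.3,.5,2.3,2.7,.5,-1.43]);print(dz,b[0].round(2),round(b[1],3))
qe=ik(g+[0,0,.05]+.056*G[:,2],G,[-.3,.5,2.3,2.7,.5,-1.43])[0]
P,M=fk(q,w);print(P-s['tool_pos']);n=16
for k in range(1,n+1):
    P2,M2=fk(q+(qe-q)*k/n,w);print((np.r_[(P2-P)*1000,np.degrees(R.from_matrix(M2@M.T).as_rotvec())]).round(1).tolist(),(P2-.037*M2[:,2]).round(3));P,M=P2,M2
E
python3 plan.py|tail -n +5
```

```text
0.03 [-0.31  0.47  2.33  2.61  0.47 -1.33] 0.0
0.05 [-0.31  0.41  2.31  2.52  0.41 -1.23] 0.0
0.07 [-0.31  0.35  2.29  2.4   0.35 -1.1 ] 0.0
[ 0.00026798 -0.00012031  0.00040402]
[5.6, 14.2, -3.7, 7.4, 0.2, -8.4] [0.507 0.009 0.173]
[6.4, 12.4, -2.6, 7.3, 0.4, -8.5] [0.513 0.02  0.17 ]
[7.2, 10.4, -1.8, 7.3, 0.6, -8.6] [0.519 0.03  0.167]
[7.8, 8.3, -1.1, 7.2, 0.7, -8.6] [0.527 0.037 0.166]
[8.3, 6.1, -0.8, 7.2, 0.8, -8.7] [0.534 0.043 0.164]
[8.6, 3.8, -0.6, 7.1, 0.9, -8.7] [0.542 0.046 0.163]
[8.6, 1.5, -0.7, 7.1, 1.0, -8.7] [0.55  0.047 0.162]
[8.5, -0.9, -1.0, 7.0, 1.0, -8.8] [0.558 0.047 0.16 ]
[8.1, -3.2, -1.5, 7.0, 1.1, -8.8] [0.565 0.044 0.158]
[7.5, -5.4, -2.1, 6.9, 1.1, -8.9] [0.572 0.039 0.156]
[6.7, -7.5, -2.9, 6.8, 1.0, -8.9] [0.578 0.032 0.153]
[5.6, -9.4, -3.8, 6.7, 1.0, -9.0] [0.584 0.023 0.148]
[4.3, -11.2, -4.8, 6.6, 0.9, -9.0] [0.587 0.013 0.143]
[2.7, -12.8, -5.9, 6.5, 0.8, -9.1] [0.59  0.002 0.137]
[1.0, -14.1, -7.0, 6.4, 0.7, -9.2] [ 0.591 -0.011  0.13 ]
[-1.0, -15.2, -8.0, 6.2, 0.6, -9.3] [ 0.59  -0.025  0.123]
```

Call:
play_rows(targets=[[[5.6,14.2,-3.7,7.4,0.2,-8.4,0.5],[6.4,12.4,-2.6,7.3,0.4,-8.5,0.5],[7.2,10.4,-1.8,7.3,0.6,-8.6,0.5],[7.8,8.3,-1.1,7.2,0.7,-8.6,0.5],[8.3,6.1,-0.8,7.2,0.8,-8.7,0.5],[8.6,3.8,-0.6,7.1,0.9,-8.7,0.5],[8.6,1.5,-0.7,7.1,1,-8.7,0.5],[8.5,-0.9,-1,7,1,-8.8,0.5]]])

```text
clock: 15.12
tool_pos: [0.5814, 0.0548, 0.1309]
tool_rot: [[-0.197, 0.76, 0.619], [0.974, 0.081, 0.21], [0.11, 0.645, -0.757]]
ft_force: [0.1, 0.8, -0.3]
grip_width: 0.0426
gripper_force: 0.0
```

```bash
python3 plan.py | sed -n '5p;9,30p'; python3 -c "
from plant import manip
print(manip.read_state()['joint_pos'])"
```

```text
0.03 [-0.31  0.47  2.32  2.61  0.47 -1.32] 0.0
[4.1, -0.9, -0.6, 3.6, 0.5, -4.6] [0.563 0.046 0.159]
[4.0, -1.5, -0.8, 3.6, 0.6, -4.6] [0.566 0.044 0.158]
[3.8, -2.1, -0.9, 3.6, 0.6, -4.6] [0.57  0.042 0.157]
[3.7, -2.7, -1.1, 3.6, 0.5, -4.6] [0.573 0.04  0.155]
[3.5, -3.3, -1.3, 3.6, 0.5, -4.6] [0.576 0.037 0.154]
[3.2, -3.9, -1.5, 3.6, 0.5, -4.6] [0.579 0.033 0.152]
[2.9, -4.4, -1.7, 3.5, 0.5, -4.7] [0.582 0.029 0.15 ]
[2.6, -4.9, -2.0, 3.5, 0.5, -4.7] [0.584 0.025 0.148]
[2.3, -5.4, -2.2, 3.5, 0.5, -4.7] [0.586 0.02  0.146]
[1.9, -5.9, -2.5, 3.5, 0.5, -4.7] [0.588 0.014 0.143]
[1.5, -6.3, -2.8, 3.4, 0.4, -4.7] [0.59  0.009 0.14 ]
[1.1, -6.8, -3.0, 3.4, 0.4, -4.7] [0.591 0.002 0.137]
[0.6, -7.1, -3.3, 3.4, 0.4, -4.8] [ 0.591 -0.004  0.134]
[0.1, -7.5, -3.6, 3.3, 0.4, -4.8] [ 0.591 -0.011  0.13 ]
[-0.4, -7.8, -3.9, 3.3, 0.3, -4.8] [ 0.591 -0.018  0.127]
[-0.9, -8.0, -4.2, 3.2, 0.3, -4.8] [ 0.59  -0.025  0.123]
[-0.30614342  0.25962988  2.25121942  1.51764265  0.39824765 -1.85227764]
```

Tracking is exact. Finishing the swing.

Call:
play_rows(targets=[[[8.1,-2.4,-1.4,7.2,1.1,-9.2,0.5],[7.5,-4.8,-2,7.2,1.1,-9.2,0.5],[6.7,-7.2,-2.8,7.2,1,-9.2,0.5],[5.5,-9.3,-3.7,7,1,-9.4,0.5],[4.2,-11.3,-4.7,7,1,-9.4,0.4],[2.6,-13.1,-5.8,6.8,0.8,-9.4,0.2],[0.7,-14.6,-6.9,6.7,0.8,-9.6,0],[-1.3,-15.8,-8.1,6.5,0.6,-9.6,0],[0,0,0,0,0,0,0],[0,0,0,0,0,0,0]]])

```text
clock: 16.38
tool_pos: [0.6145, -0.0228, 0.0959]
tool_rot: [[0.69, 0.141, 0.71], [0.162, -0.986, 0.038], [0.705, 0.088, -0.703]]
ft_force: [-0.6, 1.1, 0.4]
grip_width: 0.0852
gripper_force: 0.0
```

```bash
cat >>h.py <<'E'
def todo2(m,G3,tilt=45,yaw=1.44,ext=.056):
    s=m.read_state();G=goal(yaw,tilt)@np.diag([-1,-1,1])
    print("move mm",((np.array(G3)+ext*G[:,2]-s["tool_pos"])*1000).round(1),"turn",np.degrees(R.from_matrix(G@np.array(s["tool_rot"]).T).as_rotvec()).round(2),"q",np.round(s["joint_pos"],2))
E
python3 -c "
from h import *
from plant import manip
todo2(manip,[.5765,-.0255,.086])
s=manip.snapshot('top');t=manip.snapshot('side')
f=np.hstack([cv2.resize(x['frame'][b:b+h,a:a+w,::-1],(400,400),interpolation=cv2.INTER_CUBIC) for x,a,b,w,h in((s,310,110,90,90),(t,310,120,110,110))])
cv2.imwrite('pics/h.png',f)"
```

```text
move mm [  1.6  -1.7 -49.5] turn [ 5.03  0.5  -6.68] q [-0.33  0.41  2.31  2.44  0.43 -1.32]
```

View pics/h.png

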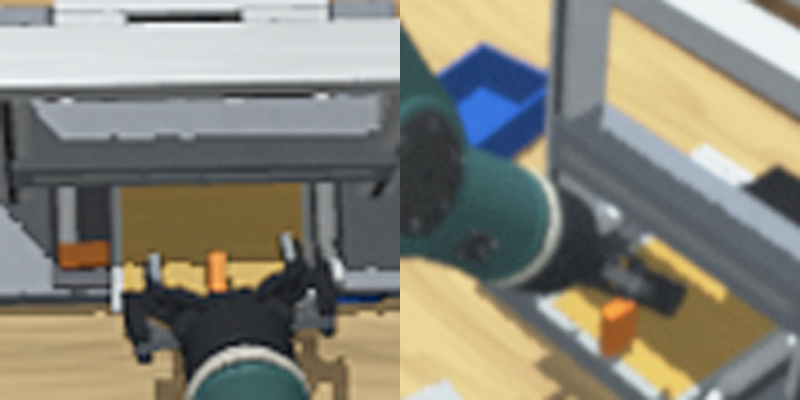

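The wrist swing worked. Top crop: the plate is on the bed between the keeper (85,255) and the right rail (325,255), and the fin at (217,272) is centred between the open fingers at (155,270) and (288,250). I'll level the roll, descend and grip.

Call:
play_rows(targets=[[[-1,-0.5,0,2.5,0.2,-3.4,0],[-1,-0.5,0,2.5,0.3,-3.3,0],[-1,-0.5,-12,0,0,0,0],[0,0,-15,0,0,0,0],[0,0,-12,0,0,0,0],[0,0,-8,0,0,0,0],[0,0,0,0,0,0,0],[0,0,0,0,0,0,0]]])

```text
clock: 17.48
tool_pos: [0.611, -0.0247, 0.0497]
tool_rot: [[0.707, 0.022, 0.707], [0.015, -1.0, 0.016], [0.708, -0.001, -0.707]]
ft_force: [0.1, -0.0, -0.8]
grip_width: 0.0851
gripper_force: 0.0
```

```bash
python3 -c "
from h import *
from plant import manip
todo2(manip,[.572,-.0255,.0885])"
```

```text
move mm [ 0.5  0.2 -0.8] turn [-0.05  0.03  0.2 ] q [-0.31  0.55  2.35  2.69  0.56 -1.42]
```

Call:
play_rows(targets=[[[0,0,0,0,0,0,0.5],[0,0,0,0,0,0,0.7],[0,0,0,0,0,0,1],[0,0,0,0,0,0,1],[0,0,0,0,0,0,1],[0,0,0,0,0,0,1],[0,0,0,0,0,0,1],[0,0,0,0,0,0,1]]], force=60)

```text
clock: 18.48
tool_pos: [0.6108, -0.0247, 0.0495]
tool_rot: [[0.707, 0.021, 0.707], [0.014, -1.0, 0.016], [0.707, -0.001, -0.707]]
ft_force: [-2.7, -0.8, 5.0]
grip_width: 0.0112
gripper_force: 58.9
```

Call:
play_rows(targets=[[[5,0.1,0,0,0,0,1],[8,0.2,0,0,0,0.2,1],[8,0.2,0,0,0,0,1],[8,0.2,0,0,0,0,1],[6,0.2,0,0,0,0,1],[5,0.1,0,0,0,0,1],[0,0,0,0,0,0,1],[0,0,0,0,0,0,1]]])

```text
clock: 19.48
tool_pos: [0.6508, -0.0236, 0.0495]
tool_rot: [[0.707, 0.025, 0.707], [0.017, -1.0, 0.018], [0.707, -0.001, -0.707]]
ft_force: [-2.8, 1.8, 5.8]
grip_width: 0.0114
gripper_force: 59.4
```

Friction is low. Continuing in small steps until the bar is felt.

Call:
play_rows(targets=[[[2,0,0,0,0,0,1],[2,0.1,0,0,0,0,1],[2,0,0,0,0,0,1],[0,0,0,0,0,0,1]]])

```text
clock: 19.98
tool_pos: [0.6561, -0.0234, 0.0495]
tool_rot: [[0.707, 0.025, 0.707], [0.017, -1.0, 0.018], [0.707, -0.001, -0.707]]
ft_force: [-7.9, -0.1, 8.1]
grip_width: 0.0111
gripper_force: 60.2
```

Call:
play_rows(targets=[[[2,0,0,0,0,0,1],[2,0.1,0,0,0,0,1],[0,0,0,0,0,0,1]]])

```text
clock: 20.35
tool_pos: [0.6582, -0.0233, 0.0494]
tool_rot: [[0.708, 0.024, 0.706], [0.016, -1.0, 0.018], [0.706, -0.002, -0.708]]
ft_force: [-16.9, -2.0, 18.3]
grip_width: 0.0107
gripper_force: 62.4
```

Force is rising in z as well as x: the compliant arm is pressing the plate down as it pushes. I'll relieve it by raising slightly.

Call:
play_rows(targets=[[[0,0,1,0,0,0,1],[0,0,1,0,0,0,1],[0,0,0,0,0,0,1]]])

```text
clock: 20.72
tool_pos: [0.6582, -0.0234, 0.0495]
tool_rot: [[0.711, 0.024, 0.703], [0.016, -1.0, 0.018], [0.703, -0.001, -0.711]]
ft_force: [-6.4, -1.7, 1.0]
grip_width: 0.0112
gripper_force: 59.3
```

Call:
play_rows(targets=[[[1.5,0,0.4,0,0,0,1],[1.5,0.1,0.4,0,0,0,1],[0,0,0,0,0,0,1]]])

```text
clock: 21.1
tool_pos: [0.6602, -0.0233, 0.0497]
tool_rot: [[0.712, 0.024, 0.702], [0.016, -1.0, 0.018], [0.702, -0.002, -0.712]]
ft_force: [-9.2, -1.6, 2.3]
grip_width: 0.011
gripper_force: 59.8
```

Call:
play_rows(targets=[[[2,0,0.6,0,0,0,1],[2,0.1,0.6,0,0,0,1],[1,0,0.3,0,0,0,1],[0,0,0,0,0,0,1]]])

```text
clock: 21.6
tool_pos: [0.6638, -0.0232, 0.0502]
tool_rot: [[0.714, 0.023, 0.7], [0.016, -1.0, 0.018], [0.7, -0.002, -0.714]]
ft_force: [-10.7, -2.1, 1.6]
grip_width: 0.0111
gripper_force: 59.9
```

Call:
play_rows(targets=[[[1.5,0,0.4,0,0,0,1],[1,0,0.3,0,0,0,1],[0,0,0,0,0,0,1],[0,3,0,0,0,0,1],[-0.1,4,0,0,0,0,1],[-0.1,4,0,0,0,0,1],[0,0,0,0,0,0,1]]])

```text
clock: 22.48
tool_pos: [0.6658, -0.0135, 0.0504]
tool_rot: [[0.715, 0.02, 0.699], [0.013, -1.0, 0.016], [0.699, -0.002, -0.715]]
ft_force: [-11.3, -8.0, 1.0]
grip_width: 0.0112
gripper_force: 59.8
```

Call:
play_rows(targets=[[[-0.1,4,0,0,0,0.2,1],[-0.1,4,0,0,0,0,1],[-0.1,3,0,0,0,0,1],[0,0,0,0,0,0,1]]])

```text
clock: 22.98
tool_pos: [0.6655, -0.0027, 0.0504]
tool_rot: [[0.715, 0.023, 0.699], [0.015, -1.0, 0.018], [0.699, -0.003, -0.715]]
ft_force: [-11.9, -8.4, 1.6]
grip_width: 0.0115
gripper_force: 59.8
```

Call:
play_rows(targets=[[[-0.1,2,0,0,0,0,1],[-0.1,2,0,0,0,0,1],[0,1,0,0,0,0,1],[0,0,0,0,0,0,1]]])

```text
clock: 23.48
tool_pos: [0.6653, 0.0021, 0.0504]
tool_rot: [[0.715, 0.023, 0.699], [0.014, -1.0, 0.018], [0.699, -0.003, -0.715]]
ft_force: [-11.3, -9.1, 0.3]
grip_width: 0.0111
gripper_force: 59.7
```

Call:
play_rows(targets=[[[0,1,0,0,0,0,1],[0,1,0,0,0,0,1],[0,0,0,0,0,0,1]]])

```text
clock: 23.85
tool_pos: [0.6653, 0.004, 0.0504]
tool_rot: [[0.715, 0.022, 0.699], [0.014, -1.0, 0.018], [0.699, -0.003, -0.715]]
ft_force: [-11.5, -10.3, 1.2]
grip_width: 0.0114
gripper_force: 59.7
```

Call:
play_rows(targets=[[[0,1,0,0,0,0,1],[0,1,0,0,0,0,1],[0,0,0,0,0,0,1]]])

```text
clock: 24.22
tool_pos: [0.6653, 0.0044, 0.0504]
tool_rot: [[0.715, 0.019, 0.699], [0.012, -1.0, 0.015], [0.699, -0.003, -0.715]]
ft_force: [-13.2, -18.9, 2.0]
grip_width: 0.0109
gripper_force: 60.4
```

Rail contact: force in y jumps to 19 N after 27.6 mm of shift. Now I'll ease forward onto the keeper and then let go.

Call:
play_rows(targets=[[[0,-0.8,0,0,0,0.3,1],[-1.5,0,-0.3,0,0,0,1],[-1.5,0,-0.3,0,0,0,1],[-1,0,-0.2,0,0,0,1],[0,0,0,0,0,0,1]]])

```text
clock: 24.85
tool_pos: [0.6632, 0.0045, 0.0505]
tool_rot: [[0.713, 0.027, 0.701], [0.018, -1.0, 0.021], [0.701, -0.002, -0.713]]
ft_force: [-6.6, -12.3, -1.0]
grip_width: 0.0108
gripper_force: 59.4
```

Call:
play_rows(targets=[[[-1,0,-0.2,0,0,0,1],[-1,0,-0.2,0,0,0,1],[0,0,0,0,0,0,1]]])

```text
clock: 25.22
tool_pos: [0.6617, 0.0045, 0.0504]
tool_rot: [[0.712, 0.027, 0.701], [0.018, -1.0, 0.021], [0.702, -0.002, -0.712]]
ft_force: [-5.0, -11.0, -0.9]
grip_width: 0.0112
gripper_force: 59.1
```

Call:
play_rows(targets=[[[-1,0,-0.2,0,0,0,1],[-1,0,-0.2,0,0,0,1],[0,0,0,0,0,0,1]]])

```text
clock: 25.6
tool_pos: [0.6606, 0.0045, 0.0504]
tool_rot: [[0.711, 0.027, 0.702], [0.018, -1.0, 0.021], [0.703, -0.002, -0.711]]
ft_force: [-1.6, -10.4, -2.6]
grip_width: 0.011
gripper_force: 59.0
```

Call:
play_rows(targets=[[[-1,0,0,0,0,0,1],[0,0,0,0,0,0,1]]])

```text
clock: 25.85
tool_pos: [0.6606, 0.0046, 0.0507]
tool_rot: [[0.71, 0.028, 0.703], [0.019, -1.0, 0.021], [0.704, -0.002, -0.711]]
ft_force: [0.7, -9.2, -5.4]
grip_width: 0.0111
gripper_force: 59.1
```

Call:
play_rows(targets=[[[0,-0.5,-0.4,0,0,0,1],[0,0,0,0,0,0,0.8],[0,0,0,0,0,0,0.5],[0,0,0,0,0,0,0.4],[0,0,0,0,0,0,0.4],[0,0,0,0,0,0,0.4]]])

```text
clock: 26.6
tool_pos: [0.6616, 0.0065, 0.0524]
tool_rot: [[0.707, 0.034, 0.707], [0.023, -0.999, 0.024], [0.707, -0.001, -0.707]]
ft_force: [-0.0, 0.6, -0.4]
grip_width: 0.0512
gripper_force: 0.0
```

Call:
play_rows(targets=[[[-6,-0.2,6,0,0,0,0.4],[-10,-0.3,10,0,0,0,0.4],[-14,-0.5,14,0,0,0,0.4],[-16,-0.5,20,0,0,0,0.4],[-15,0,25,0,0,0,0.4],[-15,0,30,0,0,0,0.4],[0,0,0,0,0,0,0.4],[0,0,0,0,0,0,0.4]]])

```text
clock: 27.6
tool_pos: [0.5865, 0.0051, 0.1559]
tool_rot: [[0.706, 0.033, 0.707], [0.022, -0.999, 0.025], [0.708, -0.002, -0.706]]
ft_force: [-0.1, 0.4, -0.7]
grip_width: 0.0509
gripper_force: 0.0
```

```bash
python3 -c "
from h import *
from plant import manip
s=manip.snapshot('side');f=s['frame'];hsv=cv2.cvtColor(f,cv2.COLOR_RGB2HSV)
P=[.68729,-.01088,np.radians(1.442)]
m=cv2.inRange(hsv,(3,150,60),(16,255,255))
n,l,st,c=cv2.connectedComponentsWithStats(m)
print([(c[i].round(1).tolist(),st[i,:5].tolist()) for i in range(1,n) if st[i,4]>15])
for nm,(a,b) in dict(lock=(-62,16),nolock=(-72,16),right=(-62,8)).items(): print(nm,proj(s,place(P,[(a,b,75),(a,b,100)])).round(1).tolist())
print('keeper',proj(s,place(P,[(-88,85,60)])).round(1))
g0=pickle.load(open('pics/side0.pkl','rb'))['frame'].astype(int)
d=(np.abs(f.astype(int)-g0).max(2)>50).astype(np.uint8)
n,l,st,c=cv2.connectedComponentsWithStats(d);print([(c[i].round().tolist(),st[i,:5].tolist()) for i in range(1,n) if st[i,4]>25])
"
```

```text
[([214.4, 150.1], [212, 145, 5, 11, 32]), ([352.6, 193.0], [348, 189, 10, 9, 55]), ([375.6, 195.2], [371, 188, 10, 15, 128]), ([221.9, 215.8], [213, 207, 18, 19, 257])]
lock [[375.9, 196.1], [376.6, 189.9]]
nolock [[373.5, 197.7], [374.1, 191.5]]
right [[377.9, 197.6], [378.6, 191.3]]
keeper [[353.1 191.5]]
[([44.0, 2.0], [37, 0, 14, 5, 59]), ([149.0, 5.0], [142, 0, 14, 14, 81]), ([242.0, 106.0], [157, 0, 194, 182, 12536]), ([91.0, 12.0], [82, 6, 18, 12, 94]), ([114.0, 149.0], [44, 16, 127, 218, 11740]), ([137.0, 62.0], [124, 52, 27, 16, 130]), ([36.0, 235.0], [0, 56, 108, 273, 14828]), ([109.0, 74.0], [93, 63, 34, 23, 446]), ([187.0, 77.0], [179, 70, 15, 15, 66]), ([195.0, 85.0], [190, 81, 11, 9, 45]), ([266.0, 179.0], [243, 165, 49, 29, 849]), ([361.0, 179.0], [354, 170, 15, 18, 111]), ([173.0, 200.0], [167, 177, 13, 55, 361]), ([382.0, 199.0], [358, 180, 50, 39, 916]), ([273.0, 193.0], [252, 186, 44, 15, 133]), ([192.0, 259.0], [171, 232, 38, 69, 1615]), ([343.0, 251.0], [320, 232, 44, 40, 566]), ([270.0, 322.0], [182, 252, 156, 148, 5774]), ([122.0, 288.0], [112, 283, 20, 13, 99]), ([125.0, 300.0], [114, 290, 20, 21, 184]), ([138.0, 323.0], [111, 303, 75, 35, 623]), ([94.0, 365.0], [49, 316, 86, 84, 5064]), ([223.0, 338.0], [219, 334, 10, 10, 73])]
```

Call:
play_rows(targets=[[[-10,10,40,0,0,0,0.4],[-10,30,40,0,0,0,0.4],[-10,45,20,0,0,0,0.4],[-10,45,0,0,0,0,0.4],[-10,45,0,0,0,0,0.4],[-10,45,0,0,0,0,0.4],[0,0,0,0,0,0,0.4],[0,0,0,0,0,0,0.4]]])

```text
clock: 28.65
tool_pos: [0.5487, 0.1193, 0.2114]
tool_rot: [[0.736, 0.111, 0.667], [0.027, -0.991, 0.135], [0.676, -0.081, -0.732]]
ft_force: [1.0, 0.4, 0.1]
grip_width: 0.0515
gripper_force: 0.0
```

```bash
python3 -c "
from h import *
from plant import manip
P=[.68729,-.01088,np.radians(1.442)]
for n,rois in(('side',dict(scraper=(300,222,50,50),bin=(308,130,46,44),spool=(398,268,84,80),bottle=(460,235,35,50))),('top',dict(scraper=(322,200,60,32),bin=(240,112,42,50),spool=(420,165,60,60),bottle=(432,130,26,32)))):
    s=manip.snapshot(n);f=s['frame'];g=pickle.load(open(f'pics/{n}0.pkl','rb'))['frame']
    for k,(a,b,w,h) in rois.items():
        r=cv2.matchTemplate(f[b-8:b+h+8,a-8:a+w+8],g[b:b+h,a:a+w],cv2.TM_CCOEFF_NORMED);_,v,_,l=cv2.minMaxLoc(r);print(n,k,round(v,3),(l[0]-8,l[1]-8))
    m=cv2.inRange(cv2.cvtColor(f,cv2.COLOR_RGB2HSV),(3,150,60),(16,255,255));_,_,st,c=cv2.connectedComponentsWithStats(m)
    print([(c[i].round(1).tolist(),int(st[i,4])) for i in range(1,len(c)) if st[i,4]>8])
    print(proj(s,place(P,[(-62,16,100),(-62,16,77),(-88,85,62)])).round(1).tolist())
"
```

```text
side scraper 0.39 (0, 0)
side bin 0.764 (0, 0)
side spool 0.999 (0, 0)
side bottle 0.999 (0, 0)
[([214.4, 149.9], 33), ([352.6, 193.0], 55), ([375.6, 195.2], 128), ([221.8, 215.3], 272)]
[[376.6, 189.9], [376.0, 195.6], [353.1, 191.0]]
top scraper 0.089 (8, -8)
top bin 1.0 (0, 0)
top spool 1.0 (0, 0)
top bottle 1.0 (0, 0)
[([349.4, 157.2], 45), ([328.1, 167.0], 56), ([176.9, 229.8], 21), ([271.3, 272.0], 83), ([556.5, 349.3], 265)]
[[349.9, 155.8], [349.5, 157.5], [328.6, 166.6]]
```

```bash
python3 -c "
from plant import manip
print(manip.sign_off())"
```

```text
the job is handed in; nothing more can be done
None
```

The job is handed in at about 29 s: the plate is locked in the printer, home against the left rail and held forward on the keeper, with the fin within 1 px of its locked position in both cameras; spool, bottle and bin have not moved, but the arm and its shadow hid the scraper in the last pictures, so I could not check it, though nothing was moved near it.

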